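# Find the brush without its core and hang it on the rework stand

## Task

One of the four hair brushes on the white rack was closed without its metal core: it looks like the others but is clearly lighter. Feel by weight which one it is, lift it off and hang it on the hook of the dark rework stand; the other three must end up hanging on the same rack hooks as at the start. Do not drop a brush or lay it on the bench, and do not disturb the screwdriver, tape roll and jar.

Things in the scene. Friction and masses are not known exactly. Their poses are not given: they have to be found in the camera images.
- brush_A: One of 4 look-alike pink brushes, hanging head down. Origin: middle of its slot's upper edge, which rests on the hook; z up, x through the thickness (bristles to x -29 mm), y across. Grip end above the slot: 34 (y) x 20 (x) mm, z 0 to 42. Slot through along x: 16 wide, z -26 to 0. Handle 34 x 20 to z -96, head 50 x 28 to z -201. About 350 g, or 140 g without core; name and place do not tell which.
- brush_B: One of 4 look-alike pink brushes, hanging head down. Origin: middle of its slot's upper edge, which rests on the hook; z up, x through the thickness (bristles to x -29 mm), y across. Grip end above the slot: 34 (y) x 20 (x) mm, z 0 to 42. Slot through along x: 16 wide, z -26 to 0. Handle 34 x 20 to z -96, head 50 x 28 to z -201. About 350 g, or 140 g without core; name and place do not tell which.
- brush_C: One of 4 look-alike pink brushes, hanging head down. Origin: middle of its slot's upper edge, which rests on the hook; z up, x through the thickness (bristles to x -29 mm), y across. Grip end above the slot: 34 (y) x 20 (x) mm, z 0 to 42. Slot through along x: 16 wide, z -26 to 0. Handle 34 x 20 to z -96, head 50 x 28 to z -201. About 350 g, or 140 g without core; name and place do not tell which.
- brush_D: One of 4 look-alike pink brushes, hanging head down. Origin: middle of its slot's upper edge, which rests on the hook; z up, x through the thickness (bristles to x -29 mm), y across. Grip end above the slot: 34 (y) x 20 (x) mm, z 0 to 42. Slot through along x: 16 wide, z -26 to 0. Handle 34 x 20 to z -96, head 50 x 28 to z -201. About 350 g, or 140 g without core; name and place do not tell which.
- rack: White rack fixed to the bench, origin on the bench under the middle of its hooks. Four hooks (wires along x like the rework hook, at the same height) at y -142.5, -47.5, 47.5, 142.5 mm; brushes start at x 0. Cross bar 12 x 16 mm at x +50, z 240 mm; posts at x +50, y +-217 mm up to z 254 mm; base plate 12 mm thick, x -10 to +110.
- rework_stand: Dark steel stand fixed to the bench, apart from the rack: base plate 120 x 110 x 12 mm, one 18 mm square post at x +50 mm up to z 262 mm, one hook. Origin on the bench straight under the middle of the hook.
- rework_hook (a point): Middle of the upper side of the stand's hook, 244 mm above the bench, where the slot edge of a hung brush rests; axes as the stand's. The hook is an 8 mm thick wire, level along x from +45 mm (at the post) to -35 mm, its free end, which points towards the robot (-x) and turns up: the tip's top is 10 mm above this point.
- driver: Bystander: screwdriver with an orange handle 150 mm long, lying on the bench; leave alone.
- tape: Bystander: grey ring-shaped tape roll, 84 mm across, 24 mm high, lying flat; leave alone. Origin under its centre.
- glue_jar: Bystander: white jar, 56 mm across, 70 mm high; leave alone. Origin under its centre.
Not all that is in view belongs to the job. What is shaped like the brush_B but turquoise or yellow is not meant.

How it is judged:
By the outcome, as a careful person would: the job done as asked, in the order asked, and still so for the second after the job is handed in, with the robot touching nothing.
It also fails if it takes over 72 s, if anything falls off the work surface, if the arm or the gripper's body presses on something with over 40 N, if the wrist force passes 120 N, or if a joint passes its speed limit or range.

## Robot

A 6-joint arm with a two-finger parallel gripper is mounted at the origin on the work surface. World frame = base frame: x ahead of the robot, y to its left, z up, the work surface at z = 0. Lengths are in mm, angles in rad, forces in N, time in s.
With the tool pointing down it reaches from about 325 to 775 mm from the base axis. Payload 5.5 kg.
Tool frame: the origin (TCP) lies midway between the tips of the shut fingers; the grasp point (between the pads) lies 19 mm behind it; z points along the fingers, y is the line along which they close (so a half turn about z gives the same grasp; the last joint's range is limited). The gripper opens to 88 mm and grips with 3 to 60 N. Pads are 20 mm wide; open, the fingers measure 115 mm over their backs; the gripper's body (75 mm by 178 mm) begins 61 mm behind the grasp point.
Start: joints at [1.149, 0.091, 1.231, -0, 1.82, -0.057], TCP at [214.063, 560.53, 222.631] pointing down, gripper open.
Joint ranges: [-2.87, 2.87], [-0.86, 2.18], [0.17, 2.46], [-1.51, 4.65], [0.06, 2.69], [-2.65, 2.65]. Speed limits (rad/s): [2.57, 2.57, 3.01, 3.14, 3.14, 3.14].

## Interface

Orientations are given as a unit quaternion [w, x, y, z].
In Python, from rig import env gives the robot as it stands. The module is installed in compiled form; this text tells all that it offers.
- The arm moves only by the tool play_rows, never from a script. Its argument "plan" is a list of rows, each a list of 7 numbers: the turn, a rotation vector about the tool's x, y, z in rad, then the shift along the tool's x, y, z in m, then the finger opening in m, from 0 to 0.0878. In form: [[rx, ry, rz, x, y, z, fingers], ...]. A call has 1 to 5 rows; each row shifts and turns the commanded pose from where the row before left it, along the tool's axes as they then stand; what a row does not reach is not made up. A row lasts 1/8 s, in which the tool goes at most 62.5 mm and 10.7 degrees, less where a joint would pass 70% of its speed; a pose out of reach is approached as far as the arm can. A call is refused whole if a number of a shift passes 0.0625 or a number of a turn 0.188, either way. A call with a gripper value outside its range is refused whole. The fingers move at their own pace and stop on an object; "force" is the grip in N (left out, the last holds). Time passes only in rows, so rows that do not move let the fingers close. It gives the time, the measured TCP pose, the force, the opening and the grip force at its end, in the units of the state.
- env.read_state(): the state, without advancing time (a new reading comes with each control period).
- env.capture(name): name is "scene" or "top"; returns the picture (400x640x3 uint8, blue, green, red); there is no depth.
- env.camera_info(name): a dict with "fovy" (degrees; the focal length in pixels is half the picture's height over the tangent of half this angle, whatever the lens; pixels are square), "cx", "cy" (the principal point, pixels), "rvec" (rotation vector, rad) and "tvec" (3), from world to camera coordinates, as OpenCV has them. Camera axes: x right, y down, z forward; pixel columns grow to the right and rows downward; lengths in mm; the calibration is good to about 2 mm. A picture is of the moment at which its call begins. camera_info takes no time and is no camera call.
- env.close_job(): hands the job in; it is judged then, once.
Trained networks look in the newest picture that a camera, given by its name, has taken for a name from the list of things; names that differ only in an ending like _2 or _b are one class to them, and where a whole thing is asked for, a point or a joint stands for the part that bears it (a point fixed in the world has none). Each returns a list of dicts, best first, with "score" (0 to 1); they miss things now and then, are a little off and sometimes report something else, mostly with a low value. They report only what shows in the picture. A call takes as long as a camera call. They do not tell look-alikes from the thing itself.
- env.spot_in(camera, label): "position" ([row, column] in pixels, amid what is visible of it).
- env.regions_of(camera, label): "pixels" (400x640 bool, what is visible of it) and "position" ([row, column] in pixels, amid what is visible of it).
- env.spot_point(camera, label): "position" ([row, column] in pixels: a listed point, or the origin of a listed thing).
The state is a dict: "time_s": time; "joint_positions": joint angles; "qd": joint speeds; "joint_efforts": joint torques, N m; "eef_pos": TCP position; "ee_rot": TCP orientation; "contact_force": force on the tool from outside, world axes, zero at the start; "wrist_torque": the same for the moment, N m; "width": opening from 0.0 (shut) to 1.0 (fully open); "gripper_force": force on a finger pad.
Only numpy, scipy, OpenCV 4.12 (cv2) and the standard library are available. Lean on these libraries where they do the work, as an engineer would, in place of code of your own. Each camera call takes 0.05 s, during which the arm holds its last target. There are 200 camera calls.

## Working session

There is one attempt and no reset: what is moved stays moved. The work goes in short steps, Python scripts to look and compute and a tool call to move; the robot and the scene stay as the last step left them, time stands still between calls to the robot, and variables do not carry over. Pictures are saved under pics/ and viewed, at most 10 in all, crops included, and the job is handed in when it is done.

Besides the shell and the picture viewer there is one more tool, called after ">>>" as name(argument=value, ...), one argument or row to a line, values as JSON. play_rows: Moves the arm, as the interface text tells. Its arguments: {"type":"object","properties":{"plan":{"type":"array","items":{"type":"array","items":{"type":"number"}}},"force":{"type":"number"}},"required":["plan"]}

```bash
mkdir -p pics; python3 - <<'E'
from rig import env
import cv2,numpy as np
s=env.read_state();print(s)
for c in ("scene","top"):
    print(c,env.camera_info(c)); cv2.imwrite(f"pics/{c}0.png",env.capture(c))
    for l in ("brush_A","rework_hook","rework_stand","rack"):
        print(l,[(np.round(d["position"],1).tolist(),round(d["score"],2)) for d in env.spot_point(c,l)])
E
```

```text
{'time_s': 0.0, 'joint_positions': array([ 1.14930087e+00,  9.18213193e-02,  1.23188295e+00, -1.16401449e-05,
        1.81979384e+00, -5.66993119e-02]), 'qd': array([-0.00073038,  0.00138081,  0.00122336,  0.00136306,  0.00105013,
        0.00188123]), 'joint_efforts': array([-8.57582636e-04, -4.46465135e+01, -4.06438744e+01,  6.97771437e-02,
        2.96769280e-02, -1.97936406e-04]), 'eef_pos': array([213.93763386, 560.24246573, 221.53101418]), 'ee_rot': array([-2.20149409e-04,  1.81389710e-01,  9.83410832e-01, -9.26962285e-04]), 'contact_force': array([0.84142252, 0.24837555, 0.13266624]), 'wrist_torque': array([ 0.05935986, -0.00725055, -0.0146941 ]), 'gripper_force': 0.0, 'width': 0.9993510055698706}
scene {'fovy': 51.86249457705744, 'cx': 321.77450108329924, 'cy': 200.70700665758073, 'rvec': array([ 2.40030979,  0.71441529, -0.22148848]), 'tvec': array([-480.0982674 , -189.93196928, 1490.20908915])}
brush_A [([250.2, 279.1], 0.7), ([159.0, 351.0], 0.24)]
rework_hook [([105.9, 355.6], 0.7)]
rework_stand [([158.0, 349.2], 0.82)]
rack [([253.9, 306.8], 0.56), ([162.0, 349.8], 0.5)]
top {'fovy': 47.467412733758856, 'cx': 323.0541171940553, 'cy': 195.17918367064814, 'rvec': array([ 2.16980595, -2.15586829,  0.15863062]), 'tvec': array([ -54.61343896,  585.83642908, 1281.10853253])}
brush_A [([171.2, 415.3], 0.72), ([184.4, 301.5], 0.19)]
rework_hook [([213.7, 196.0], 0.59)]
rework_stand [([221.0, 211.5], 0.9)]
rack [([198.5, 348.0], 0.67)]
```

View pics/scene0.png

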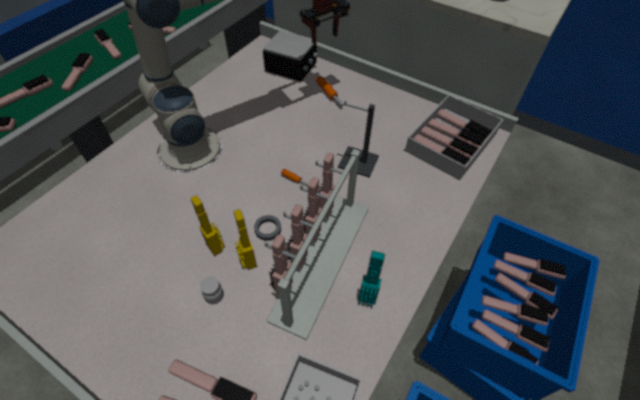

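View pics/top0.png

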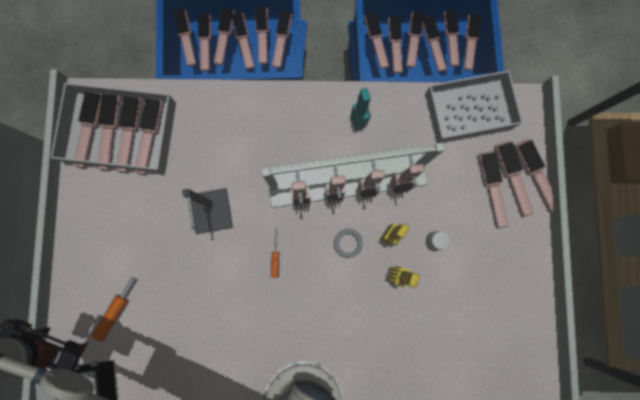

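```bash
python3 - <<'E'
import cv2,numpy as np
a=cv2.imread("pics/scene0.png");b=cv2.imread("pics/top0.png")
A=cv2.resize(a[90:340,235:395],None,fx=2.4,fy=2.4,interpolation=cv2.INTER_CUBIC)
cv2.imwrite("pics/sc1.png",cv2.convertScaleAbs(A,alpha=1.6))
B=cv2.resize(b[135:245,175:450],None,fx=2.9,fy=2.9,interpolation=cv2.INTER_CUBIC)
cv2.imwrite("pics/tc1.png",cv2.convertScaleAbs(B,alpha=1.6)); print(A.shape,B.shape)
E
```

```text
(600, 384, 3) (319, 798, 3)
```

View pics/sc1.png

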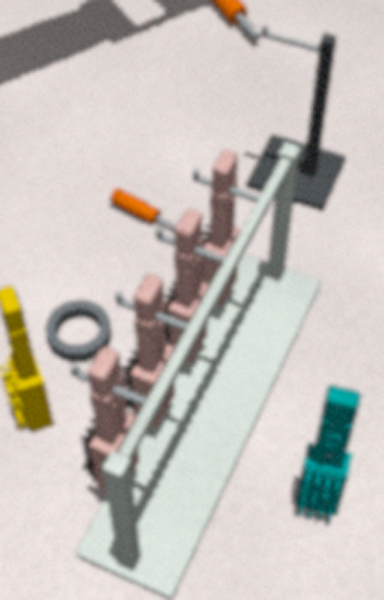

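View pics/tc1.png

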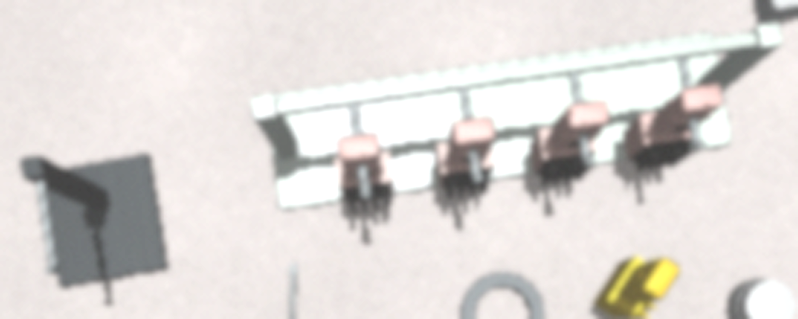

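```bash
cat >h.py <<'E'
from rig import env
import cv2,numpy as np
from scipy.optimize import least_squares
from scipy.spatial.transform import Rotation as R
def cam(c):
    i=env.camera_info(c); f=200/np.tan(np.radians(i["fovy"]/2))
    K=np.array([[f,0,i["cx"]],[0,f,i["cy"]],[0,0,1]]); return K,i["rvec"],i["tvec"]
CAM={c:cam(c) for c in("scene","top")}
def proj(c,P):
    K,r,t=CAM[c]; return cv2.projectPoints(np.atleast_2d(np.float64(P)),r,t,K,None)[0][:,0]
def tri(us,ut):
    Ps=[CAM[c][0]@np.c_[cv2.Rodrigues(CAM[c][1])[0],CAM[c][2]] for c in("scene","top")]
    X=cv2.triangulatePoints(Ps[0],Ps[1],np.float64(us).T,np.float64(ut).T); return (X[:3]/X[3]).T
E
python3 - <<'E'
from h import *
np.set_printoptions(precision=1,suppress=True)
S=lambda p:np.array(p)/2.4+[235,90]; T=lambda p:np.array(p)/2.9+[175,135]
# order: rack posts near(-y), far(+y), stand post, stand hook tip, brushes -y..+y
us=S([[118,460],[290,148],[328,40],[264,32],[105,357],[150,286],[189,219],[226,159]])
ut=T([[768,35],[264,104],[35,166],[52,270],[702,96],[587,114],[474,130],[360,145]])
X=tri(us,ut);print(X); print("resid",np.abs(proj("scene",X)-us).max(1),np.abs(proj("top",X)-ut).max(1))
def fit(L,idx):
    def f(p):
        c,s=np.cos(p[2]),np.sin(p[2]); P=L@np.array([[c,s,0],[-s,c,0],[0,0,1]])+[p[0],p[1],0]
        return np.r_[(proj("scene",P)-us[idx]).ravel(),(proj("top",P)-ut[idx]).ravel()]
    r=least_squares(f,[500,0,0]);return r.x,r.fun
L=np.array([[50,-217,254],[50,217,254],[0,-142.5,286],[0,-47.5,286],[0,47.5,286],[0,142.5,286]],float)
print(fit(L,[0,1,4,5,6,7]))
print(fit(np.array([[50,0,262],[-35,0,254.]]),[2,3]))
E
```

```text
[[ 681.8 -333.5  253.4]
 [ 617.5   92.6  256.1]
 [ 563.7  280.7  258.6]
 [ 478.6  267.6  241.4]
 [ 621.7 -267.9  289. ]
 [ 607.1 -174.1  283.4]
 [ 592.5  -81.5  285.4]
 [ 579.4   11.2  286.8]]
resid [1.1 0.6 0.7 0.6 1.1 1.1 1.  1. ] [0.6 0.5 0.6 0.5 0.6 0.7 0.7 0.7]
(array([ 600.3, -127.7,    0.2]), array([-1.2,  0.6, -0.5,  0.2, -1.1,  1.1, -1.1, -0.3, -0.6, -0.1, -0.8,
       -0.2, -0. , -1. , -1. , -0. , -0.6, -0.5, -0.2, -1.1, -0.9, -0.9,
       -1.4, -0.4]))
(array([514.2, 269.1,   0.2]), array([-1. , -0.5, -0.9, -2. , -0.1, -0.6,  0.5, -1.4]))
```

The pictures show the rack's four pink brushes in the scene view, with grip ends at (col,row) ≈ (279,239), (298,209), (314,181) and (329,156). In the top view they are at (417,168), (377,174), (338,180) and (299,185). The stand post top is at (372,107) in the scene view and (187,192) in the top view. The hook tip is at (345,103) and (193,228).

Triangulated brush tops are at z ≈ 286, which matches the text. The first move raises the tool and turns it to the rack yaw of about 0.15.

>>> play_rows(
  plan=[
    [0, 0, -0.172, 0, 0, -0.045, 0.0878],
    [0, 0, -0.172, 0, 0, -0.045, 0.0878],
    [0, 0, -0.172, 0, 0, -0.04, 0.0878],
  ],
  force=25,
)

```text
time_s: 0.88
eef_pos: [214.0, 560.4, 354.6]
ee_rot: [0.0, -0.078, 0.997, 0.0]
contact_force: [0.7, 0.3, 0.2]
width: 0.999
gripper_force: 0.0
```

```bash
cat >>h.py <<'E'
def delta(tgt):
    s=env.read_state();q=s["ee_rot"];M=R.from_quat(np.r_[q[1:],q[0]]).as_matrix()
    print("t",round(s["time_s"],2),"pos",s["eef_pos"].round(1),"yaw_y",round(np.arctan2(M[1,1],M[0,1])-np.pi/2,4),"toolz",M[:,2].round(3))
    print("tool delta mm",(M.T@(np.float64(tgt)-s["eef_pos"])).round(1))
def rackpt(o,yaw,p):
    c,s=np.cos(yaw),np.sin(yaw);return np.array([o[0]+c*p[0]-s*p[1],o[1]+s*p[0]+c*p[1],p[2]])
E
python3 - <<'E'
from h import *
X=np.array([[621.7,-267.9],[607.1,-174.1],[592.5,-81.5],[579.4,11.2]])
print(X.mean(0), np.arctan(-np.polyfit(X[:,1],X[:,0],1)[0]))
for y in(142.5,47.5,-47.5,-142.5): print(y,rackpt(X.mean(0),.15,[0,y,340]).round(1))
delta(rackpt(X.mean(0),.15,[0,142.5,340]))
E
```

```text
[ 600.175 -128.075] 0.1510142777665808
142.5 [578.9  12.8 340. ]
47.5 [593.1 -81.1 340. ]
-47.5 [ 607.3 -175.   340. ]
-142.5 [ 621.5 -269.   340. ]
t 0.88 pos [214.  560.4 354.6] yaw_y 0.1569 toolz [ 0.     0.001 -1.   ]
tool delta mm [-274.8 -597.9   14.2]
```

>>> play_rows(
  plan=[
    [0, 0, 0.006, -0.025, -0.05, 0, 0.0878],
    [0, 0, 0, -0.025, -0.055, 0, 0.0878],
    [0, 0, 0, -0.025, -0.055, 0, 0.0878],
    [0, 0, 0, -0.025, -0.055, 0, 0.0878],
    [0, 0, 0, -0.025, -0.055, 0, 0.0878],
  ],
)

```text
time_s: 1.5
eef_pos: [377.8, 309.9, 352.8]
ee_rot: [0.0, -0.073, 0.997, 0.0]
contact_force: [1.4, 0.1, 1.0]
width: 1.003
gripper_force: 0.0
```

>>> play_rows(
  plan=[
    [0, 0, 0, -0.025, -0.055, 0, 0.0878],
    [0, 0, 0, -0.025, -0.055, 0, 0.0878],
    [0, 0, 0, -0.025, -0.055, 0, 0.0878],
    [0, 0, 0, -0.025, -0.055, 0, 0.0878],
    [0, 0, 0, -0.025, -0.055, 0, 0.0878],
  ],
)

```text
time_s: 2.12
eef_pos: [541.3, 55.8, 352.9]
ee_rot: [0.0, -0.073, 0.997, 0.0]
contact_force: [1.0, 0.6, 0.5]
width: 1.0
gripper_force: 0.0
```

```bash
python3 - <<'E'
from h import *
delta([578.9,12.8,250])
E
```

```text
t 2.12 pos [541.3  55.8 352.9] yaw_y 0.1451 toolz [ 0.001  0.    -1.   ]
tool delta mm [-30.9 -48.  102.9]
```

>>> play_rows(
  plan=[
    [0, 0, -0.005, -0.031, -0.048, 0.01, 0.0878],
    [0, 0, 0, 0, 0, 0.04, 0.0878],
  ],
)

```text
time_s: 2.38
eef_pos: [580.8, 11.1, 302.2]
ee_rot: [0.001, -0.073, 0.997, -0.0]
contact_force: [0.0, -0.1, -0.2]
width: 1.002
gripper_force: 0.0
```

```bash
python3 - <<'E'
from h import *
delta([578.9,12.8,250])
a=env.capture("scene");b=env.capture("top")
A=cv2.resize(a[60:260,240:400],None,fx=2.9,fy=2.9,interpolation=cv2.INTER_CUBIC)
B=cv2.resize(b[120:260,240:360],None,fx=2.9,fy=2.9,interpolation=cv2.INTER_CUBIC)
B=cv2.copyMakeBorder(B,0,A.shape[0]-B.shape[0],0,0,cv2.BORDER_CONSTANT)
cv2.imwrite("pics/both1.png",cv2.convertScaleAbs(np.hstack([A[:,:450],B]),alpha=1.6))
print(A.shape,B.shape,proj("top",[[578.9,12.8,286]]),proj("scene",[[578.9,12.8,286]]))
E
```

```text
t 2.38 pos [580.8  11.1 302.2] yaw_y 0.1454 toolz [ 0.002 -0.001 -1.   ]
tool delta mm [ 1.8  2.  52.2]
(580, 464, 3) (580, 348, 3) [[297.91469275 184.52554282]] [[328.30346636 156.17322704]]
```

View pics/both1.png

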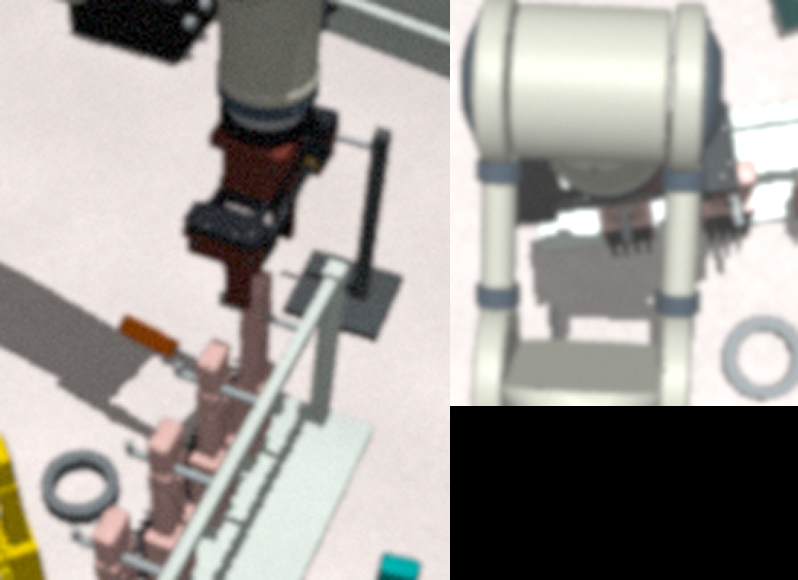

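The gripper is over the +y brush with a finger on each side of it, and the near fingertip shows at crop (235,300). I descend, then take a force baseline.

>>> play_rows(
  plan=[
    [0, 0, -0.004, 0.002, 0.002, 0.03, 0.0878],
    [0, 0, 0, 0, 0, 0.022, 0.0878],
    [0, 0, 0, 0, 0, 0, 0.0878],
  ],
)

```text
time_s: 2.85
eef_pos: [575.3, 17.0, 250.8]
ee_rot: [-0.001, -0.078, 0.997, 0.0]
contact_force: [-0.0, 0.3, 0.5]
width: 1.0
gripper_force: 0.0
```

```bash
cat >>h.py <<'E'
def weigh(n=8):
    F=[];T=[];E=[]
    for _ in range(n):
        env.capture("top");s=env.read_state();F.append(s["contact_force"]);T.append(s["wrist_torque"]);E.append(s["joint_efforts"])
    print("F",np.mean(F,0).round(2),"sd",np.std(F,0).round(2),"T",np.mean(T,0).round(3),"eff",np.mean(E,0).round(2),"width",round(s["width"]*87.8,1),"gf",round(s["gripper_force"],1))
E
python3 - <<'E'
from h import *
weigh(6);delta([578.9,12.8,250])
E
```

```text
F [ 0.26 -0.01  0.24] sd [0.44 0.51 0.36] T [ 0.04  -0.007 -0.011] eff [ 2.000e-02 -4.118e+01 -3.969e+01 -2.000e-02  5.000e-02  0.000e+00] width 87.7 gf 0.0
t 3.15 pos [576.3  16.4 252.4] yaw_y 0.1544 toolz [ 0.002 -0.    -1.   ]
tool delta mm [-2.  -4.   2.4]
```

>>> play_rows(
  plan=[
    [0, 0, 0.004, -0.002, -0.004, 0.002, 0.0878],
    [0, 0, 0, 0, 0, 0, 0.03],
    [0, 0, 0, 0, 0, 0, 0.02],
    [0, 0, 0, 0, 0, 0, 0.02],
    [0, 0, 0, 0, 0, 0, 0.02],
  ],
  force=25,
)

```text
time_s: 3.78
eef_pos: [578.5, 12.7, 248.7]
ee_rot: [-0.0, -0.075, 0.997, 0.0]
contact_force: [-0.6, 0.5, 0.4]
width: 0.58
gripper_force: 0.0
```

```bash
python3 - <<'E'
from h import *
weigh(3);delta([578.9,12.8,250])
E
```

```text
F [-0.37 -0.57 -0.03] sd [0.37 0.28 0.18] T [0.034 0.021 0.023] eff [-1.000e-02 -4.216e+01 -4.042e+01 -3.000e-02  7.000e-02  0.000e+00] width 39.4 gf 0.0
t 3.92 pos [578.5  12.7 248.7] yaw_y 0.1503 toolz [ 0. -0. -1.]
tool delta mm [-0.4  0.  -1.3]
```

Still closing at about 80 mm/s, so I let it finish and then lift 8 mm.

>>> play_rows(
  plan=[
    [0, 0, 0, 0, 0, 0, 0.02],
    [0, 0, 0, 0, 0, 0, 0.02],
    [0, 0, 0, 0, 0, -0.004, 0.02],
    [0, 0, 0, 0, 0, -0.004, 0.02],
    [0, 0, 0, 0, 0, 0, 0.02],
  ],
  force=25,
)

```text
time_s: 4.55
eef_pos: [578.6, 12.8, 256.8]
ee_rot: [0.0, -0.075, 0.997, 0.0]
contact_force: [-0.3, -0.0, -3.6]
width: 0.382
gripper_force: 25.0
```

```bash
python3 - <<'E'
from h import *
weigh(6);delta([578.9,12.8,250])
E
```

```text
F [ 0.14  0.09 -3.59] sd [0.48 0.39 0.51] T [ 0.063 -0.005  0.01 ] eff [ 1.000e-02 -4.444e+01 -4.252e+01 -3.000e-02  8.000e-02  0.000e+00] width 34.0 gf 25.0
t 4.85 pos [578.4  12.7 256.4] yaw_y 0.1503 toolz [-0.  0. -1.]
tool delta mm [-0.5  0.   6.4]
```

Brush at +142.5 reads 3.6 N, so it has its core. I put it back and go to the next one.

>>> play_rows(
  plan=[
    [0, 0, 0, 0, 0, 0.004, 0.02],
    [0, 0, 0, 0, 0, 0.004, 0.02],
    [0, 0, 0, 0, 0, 0, 0.0878],
    [0, 0, 0, 0, 0, 0, 0.0878],
    [0, 0, 0, 0, 0, 0, 0.0878],
  ],
)

```text
time_s: 5.48
eef_pos: [578.6, 12.7, 249.0]
ee_rot: [0.0, -0.075, 0.997, -0.0]
contact_force: [-0.3, -0.4, -0.1]
width: 0.687
gripper_force: 0.0
```

>>> play_rows(
  plan=[
    [0, 0, 0, 0, 0, 0, 0.0878],
    [0, 0, 0, 0, 0, -0.025, 0.0878],
    [0, 0, 0, 0, 0, -0.03, 0.0878],
    [0, 0, 0, 0, -0.047, 0, 0.0878],
    [0, 0, 0, 0, -0.048, 0, 0.0878],
  ],
)

```text
time_s: 6.1
eef_pos: [593.1, -81.8, 304.5]
ee_rot: [0.001, -0.076, 0.997, -0.0]
contact_force: [0.8, -0.3, 0.5]
width: 0.999
gripper_force: 0.0
```

>>> play_rows(
  plan=[
    [0, 0, 0, 0, 0, 0.0, 0.0878],
    [0, 0, 0, 0, 0, 0.03, 0.0878],
    [0, 0, 0, 0, 0, 0.025, 0.0878],
    [0, 0, 0, 0, 0, 0, 0.0878],
  ],
)

```text
time_s: 6.6
eef_pos: [591.8, -80.2, 246.2]
ee_rot: [-0.002, -0.075, 0.997, 0.001]
contact_force: [-1.0, -0.3, 0.5]
width: 1.005
gripper_force: 0.0
```

```bash
python3 - <<'E'
from h import *
weigh(3);delta([593.1,-81.1,249])
E
```

```text
F [0.4  0.04 0.1 ] sd [0.57 0.58 0.28] T [ 0.058  0.004 -0.015] eff [-4.000e-02 -4.311e+01 -3.901e+01 -3.000e-02  2.000e-02  1.000e-02] width 87.8 gf 0.0
t 6.75 pos [593.  -80.8 250.3] yaw_y 0.1508 toolz [ 0.002 -0.    -1.   ]
tool delta mm [-0.1 -0.3  1.3]
```

>>> play_rows(
  plan=[
    [0, 0, 0, 0, 0, 0.001, 0.02],
    [0, 0, 0, 0, 0, 0, 0.02],
    [0, 0, 0, 0, 0, 0, 0.02],
    [0, 0, 0, 0, 0, 0, 0.02],
    [0, 0, 0, 0, 0, 0, 0.02],
  ],
)

```text
time_s: 7.38
eef_pos: [592.7, -81.3, 247.6]
ee_rot: [-0.0, -0.075, 0.997, 0.0]
contact_force: [-0.1, -0.2, 0.2]
width: 0.473
gripper_force: 0.0
```

>>> play_rows(
  plan=[
    [0, 0, 0, 0, 0, 0, 0.02],
    [0, 0, 0, 0, 0, 0, 0.02],
    [0, 0, 0, 0, 0, -0.004, 0.02],
    [0, 0, 0, 0, 0, -0.004, 0.02],
    [0, 0, 0, 0, 0, 0, 0.02],
  ],
)

```text
time_s: 8.0
eef_pos: [592.9, -81.3, 256.2]
ee_rot: [0.0, -0.075, 0.997, -0.0]
contact_force: [0.1, 1.1, -2.1]
width: 0.388
gripper_force: 25.0
```

```bash
python3 - <<'E'
from h import *
weigh(6);delta([593.1,-81.1,257])
E
```

```text
F [ 0.43 -0.13 -1.24] sd [0.53 0.36 0.54] T [0.047 0.001 0.013] eff [ 0.000e+00 -4.551e+01 -4.129e+01 -4.000e-02  7.000e-02 -0.000e+00] width 33.9 gf 25.0
t 8.3 pos [592.7 -81.3 255.4] yaw_y 0.1502 toolz [-0.  0. -1.]
tool delta mm [-0.5  0.1 -1.6]
```

1.24 N matches the 140 g brush. I raise it to a 14 mm lift and re-weigh before sliding off.

>>> play_rows(
  plan=[
    [0, 0, 0, 0, 0, -0.006, 0.02],
    [0, 0, 0, 0, 0, 0, 0.02],
  ],
)

```text
time_s: 8.55
eef_pos: [592.9, -81.3, 262.6]
ee_rot: [0.001, -0.075, 0.997, -0.0]
contact_force: [0.4, 0.3, -1.7]
width: 0.39
gripper_force: 25.0
```

```bash
python3 - <<'E'
from h import *
weigh(4);delta([592.8,-81.3,261.6])
a=env.capture("scene")
cv2.imwrite("pics/s2.png",cv2.convertScaleAbs(cv2.resize(a[120:280,240:400],None,fx=3.6,fy=3.6,interpolation=cv2.INTER_CUBIC),alpha=1.6))
E
```

```text
F [-0.19  0.14 -1.29] sd [0.56 0.23 0.29] T [ 0.031  0.    -0.027] eff [ 0.000e+00 -4.558e+01 -4.126e+01 -4.000e-02  7.000e-02 -0.000e+00] width 34.1 gf 25.0
t 8.75 pos [592.7 -81.3 261.6] yaw_y 0.1502 toolz [-0.  0. -1.]
tool delta mm [-0.1 -0.1 -0. ]
```

View pics/s2.png

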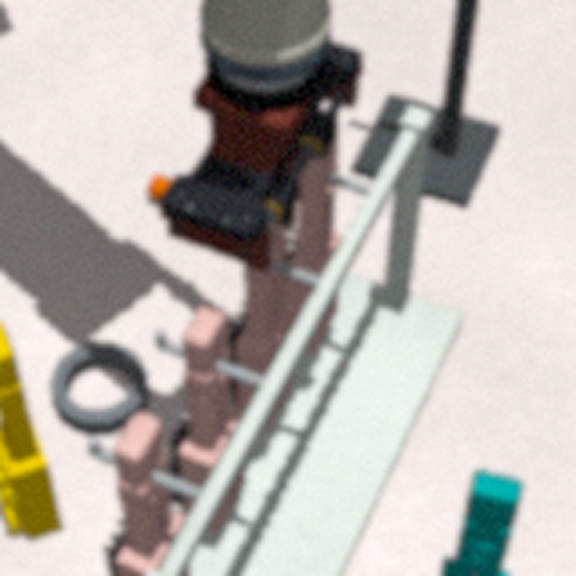

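The view shows the brush lifted in the gripper and its neighbours hanging normally. It weighs 1.29 N with clearance above and below the wire, so it is the one without a core. I slide it off along tool +x.

>>> play_rows(
  plan=[
    [0, 0, 0, 0.015, 0, 0, 0.02],
    [0, 0, 0, 0.015, 0, 0, 0.02],
  ],
)

```text
time_s: 9.05
eef_pos: [562.7, -85.8, 261.3]
ee_rot: [-0.0, -0.075, 0.997, 0.0]
contact_force: [0.0, -0.3, -1.6]
width: 0.383
gripper_force: 25.0
```

>>> play_rows(
  plan=[
    [0, 0, 0, 0.015, 0, 0, 0.02],
    [0, 0, 0, 0.015, 0, 0, 0.02],
    [0, 0, 0, 0.015, 0, 0, 0.02],
    [0, 0, 0, 0.015, 0, 0, 0.02],
  ],
)

```text
time_s: 9.55
eef_pos: [503.2, -94.8, 261.6]
ee_rot: [-0.0, -0.075, 0.997, -0.0]
contact_force: [0.1, 0.1, -1.4]
width: 0.382
gripper_force: 25.0
```

```bash
python3 - <<'E'
from h import *
weigh(3)
c,s=np.cos(.153),np.sin(.153)
H=np.array([514.2,269.1]); delta([H[0]-90*c,H[1]-90*s,300])
E
```

```text
F [ 0.7   0.05 -1.17] sd [0.23 0.31 0.6 ] T [ 0.049 -0.094  0.014] eff [-1.000e-02 -3.452e+01 -4.057e+01  2.000e-02 -1.200e-01 -3.000e-02] width 33.8 gf 25.0
t 9.7 pos [503.6 -94.8 262. ] yaw_y 0.1498 toolz [ 0.001 -0.    -1.   ]
tool delta mm [ 25.2 357.9 -38.1]
```

>>> play_rows(
  plan=[
    [0, 0, 0, 0.01, 0, -0.03, 0.02],
    [0, 0, 0, 0.005, 0.02, -0.008, 0.02],
    [0, 0, 0, 0.005, 0.04, 0, 0.02],
    [0, 0, 0, 0.005, 0.055, 0, 0.02],
    [0, 0, 0, 0, 0.06, 0, 0.02],
  ],
)

```text
time_s: 10.32
eef_pos: [452.2, 76.8, 299.2]
ee_rot: [0.0, -0.075, 0.997, 0.0]
contact_force: [1.3, 0.7, -1.4]
width: 0.386
gripper_force: 25.0
```

>>> play_rows(
  plan=[
    [0, 0, 0, 0, 0.06, 0, 0.02],
    [0, 0, 0, 0, 0.055, 0, 0.02],
    [0, 0, 0, 0, 0.04, 0, 0.02],
    [0, 0, 0, 0, 0.028, 0, 0.02],
    [0, 0, 0, 0, 0, 0, 0.02],
  ],
)

```text
time_s: 10.95
eef_pos: [424.3, 258.0, 298.7]
ee_rot: [-0.001, -0.077, 0.997, 0.0]
contact_force: [-0.2, 0.3, -1.6]
width: 0.382
gripper_force: 25.0
```

```bash
python3 - <<'E'
from h import *
weigh(2)
c,s=np.cos(.153),np.sin(.153)
H=np.array([514.2,269.1]); delta([H[0]-90*c,H[1]-90*s,300])
a=env.capture("scene");b=env.capture("top")
A=cv2.resize(a[70:190,270:400],None,fx=3,fy=3,interpolation=cv2.INTER_CUBIC)
B=cv2.resize(b[160:280,165:305],None,fx=3,fy=3,interpolation=cv2.INTER_CUBIC)
cv2.imwrite("pics/both2.png",cv2.convertScaleAbs(np.hstack([A,B]),alpha=1.7)); print(A.shape,B.shape)
for c in("scene","top"):
    for l in("rework_hook","brush_A"): print(c,l,[(np.round(d["position"],1).tolist(),round(d["score"],2)) for d in env.spot_point(c,l)])
E
```

```text
F [-0.17 -0.39 -1.58] sd [0.17 0.2  0.09] T [ 0.007  0.016 -0.025] eff [ 9.200e-01 -3.334e+01 -4.054e+01  1.500e-01  3.000e-02  7.000e-02] width 33.6 gf 25.0
t 11.05 pos [425.1 255.9 299.2] yaw_y 0.1514 toolz [-0.001 -0.001 -1.   ]
tool delta mm [-0.1 -0.5 -0.8]
(360, 390, 3) (360, 420, 3)
scene rework_hook [([103.0, 355.8], 0.92)]
scene brush_A [([251.8, 278.7], 0.6)]
top rework_hook [([212.4, 196.1], 0.68), ([250.2, 272.7], 0.66)]
top brush_A [([172.9, 415.8], 0.94)]
```

View pics/both2.png

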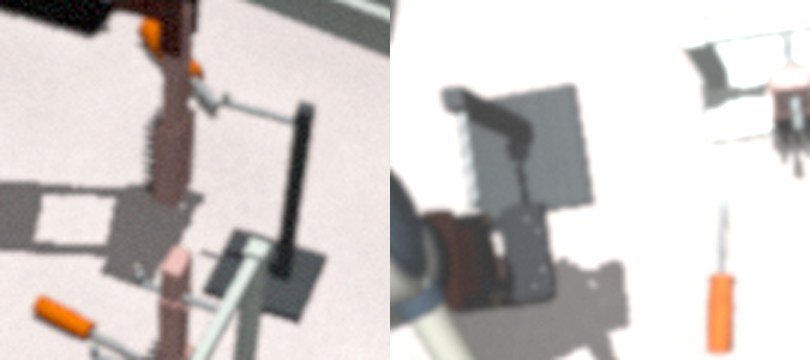

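```bash
cat >fit.py <<'E'
from h import *
def box(x0,x1,y0,y1,z0,z1): return np.array([[x,y,z] for x in(x0,x1) for y in(y0,y1) for z in(z0,z1)],float)
def place(L,p):
    c,s=np.cos(p[2]),np.sin(p[2]); return L@np.array([[c,s,0],[-s,c,0],[0,0,1]])+[p[0],p[1],0]
def sil(cam,parts,p,off=(0,0),ss=4):
    m=np.zeros((400*ss,640*ss),np.uint8)
    for L in parts:
        u=(proj(cam,place(L,p))+off+.5)*ss-.5
        cv2.fillConvexPoly(m,cv2.convexHull(np.round(u*16).astype(np.int32)),255,shift=4)
    return cv2.resize(m,(640,400),interpolation=cv2.INTER_AREA)/255.
E
python3 - <<'E'
from fit import *
np.set_printoptions(precision=2,suppress=True)
us=[[355.8,103.0],[355.6,105.9]];ut=[[196.1,212.4],[196,213.7]]
print("hook tri",tri(us,ut))
env.capture("scene");env.capture("top")
M={}
for c in CAM:
    d=env.regions_of(c,"rework_stand")[0]; M[c]=d["pixels"]; print(c,d["score"],d["pixels"].sum(),np.argwhere(d["pixels"]).min(0),np.argwhere(d["pixels"]).max(0))
np.savez("masks.npz",**M)
from scipy.optimize import minimize
best=None
for px in((10,110),(0,120),(-10,110),(-20,100)):   # plate extent guesses
  for hy in(55,60):
    parts=[box(px[0],px[1],-hy,hy,0,12),box(41,59,-9,9,0,262),box(-35,45,-4,4,236,244)]
    f=lambda q:sum(np.abs(sil(c,parts,[q[0]*10,q[1]*10,q[2]/10])-M[c]).sum() for c in CAM)
    r=minimize(f,[51.4,26.9,1.53],method="Nelder-Mead",options=dict(initial_simplex=[[51.4,26.9,1.53],[52,26.9,1.53],[51.4,27.4,1.53],[51.4,26.9,1.8]],maxiter=60))
    print(px,hy,r.x*[10,10,.1],r.fun)
E
```

```text
hook tri [[517.   256.78 266.74]
 [515.24 260.79 252.02]]
scene 0.75 1023 [101 337] [176 378]
top 0.62 1719 [188 182] [232 233]
(10, 110) 55 [511.1  271.69   0.24] 1297.9686274509804
(10, 110) 60 [510.9  272.27   0.27] 1352.4039215686275
(0, 120) 55 [484.96 266.16   0.2 ] 1255.964705882353
(0, 120) 60 [483.99 270.05   0.2 ] 1297.6901960784312
(-10, 110) 55 [504.95 270.77   0.21] 1000.0078431372549
(-10, 110) 60 [503.39 273.17   0.22] 1057.549019607843
(-20, 100) 55 [510.01 273.04   0.19] 685.7921568627451
(-20, 100) 60 [510.86 274.07   0.19] 756.4745098039216
```

```bash
python3 - <<'E'
from fit import *
from scipy.optimize import minimize
np.set_printoptions(precision=3,suppress=True)
M=np.load("masks.npz")
for lx,hy in((120,55),(110,60)):
  for off in(0,1):
    def f(q,cams=CAM):
        p0=q[3]*10
        parts=[box(p0,p0+lx,-hy,hy,0,12),box(41,59,-9,9,0,262),box(-35,45,-4,4,236,244),box(-39,-31,-4,4,236,254)]
        o={"scene":q[4:6],"top":q[6:8]} if off else dict(scene=(0,0),top=(0,0))
        return sum(np.abs(sil(c,parts,[q[0]*10,q[1]*10,q[2]/10],o[c])-M[c]).sum() for c in cams)
    x0=np.array([51.4,26.9,1.7,-3]+[0]*4*off); sx=np.vstack([x0]+[x0+e*.7 for e in np.eye(len(x0))])
    for _ in range(3):
        r=minimize(f,x0,method="Nelder-Mead",options=dict(initial_simplex=sx,maxiter=400)); x0=r.x; sx=np.vstack([x0]+[x0+e*.5 for e in np.eye(len(x0))])
    print(lx,hy,r.x,r.fun,f(r.x,["scene"]),f(r.x,["top"]))
# scene-camera bias from the held brush: handle edges
s=env.read_state();print(s["eef_pos"])
a=env.capture("scene");p=[s["eef_pos"][0],s["eef_pos"][1],.151]; z=s["eef_pos"][2]-3.7
brush=[box(-10,10,-17,17,z-96,z-26),box(-14,14,-25,25,z-201,z-96)]
S=sil("scene",brush,p,ss=8); vis=cv2.convertScaleAbs(a,alpha=1.7)
def outline(im,m):
    big=cv2.resize(im[60:200,285:400],None,fx=4,fy=4,interpolation=cv2.INTER_CUBIC)
    mm=cv2.resize(m[60:200,285:400],None,fx=4,fy=4)>.5
    cs,_=cv2.findContours(mm.astype(np.uint8),cv2.RETR_EXTERNAL,cv2.CHAIN_APPROX_NONE); return cv2.drawContours(big,cs,-1,(0,255,0),1)
lx,hy=120,55;p0=-30
st=[box(41,59,-9,9,0,262),box(-35,45,-4,4,236,244),box(-39,-31,-4,4,236,254)]
m2=np.maximum(S,sil("scene",st,[513,269,.153],ss=8))
cv2.imwrite("pics/ov.png",outline(vis,m2))
E
```

```text
120 55 [51.358 27.269  1.947 -3.005] 490.8941176470588 356.0431372549019 134.85098039215686
120 55 [51.295 27.273  1.994 -2.976  0.263 -0.594  0.42  -0.168] 458.5764705882352 331.7882352941176 126.78823529411764
110 60 [51.347 27.328  2.157 -2.22 ] 613.9568627450981 434.56470588235294 179.39215686274508
110 60 [51.341 27.34   2.024 -2.256  0.04  -0.396 -0.35  -0.25 ] 608.3803921568627 426.4117647058824 181.96862745098036
[425.557 255.184 299.703]
```

View pics/ov.png

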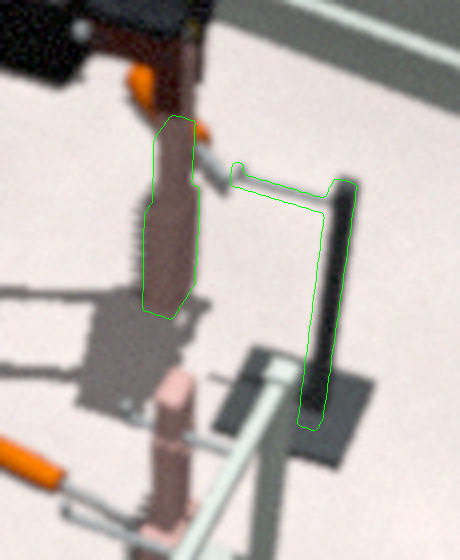

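```bash
python3 - <<'E'
from fit import *
from scipy.optimize import minimize
np.set_printoptions(precision=3,suppress=True)
W={"top":(180,240,180,240),"scene":(98,180,340,385)}
D={}
for c in CAM:
    g=cv2.imread(f"pics/{c}0.png").astype(float).mean(2); r0,r1,c0,c1=W[c]; g=g[r0:r1,c0:c1]
    bg=np.percentile(g,85); dk=np.percentile(g,12); D[c]=np.clip((bg-g)/(bg-dk),0,1); print(c,bg,dk)
w=np.ones_like(D["scene"])
Ms=np.load("masks.npz")["scene"][98:180,340:385]
yy,xx=np.mgrid[98:180,340:385]; w[(yy>150)&(xx<358)]=0   # rack post/bar
def f(q,cams=CAM):
    p0=q[3]*10
    parts=[box(p0,p0+120,-55,55,0,12),box(41,59,-9,9,0,262)]
    t=0
    for c in cams:
        r0,r1,c0,c1=W[c]; e=np.minimum(np.abs(sil(c,parts,[q[0]*10,q[1]*10,q[2]/10])[r0:r1,c0:c1]-D[c]),.7)
        t+=(e*(w if c=="scene" else 1)).sum()
    return t
for cams in(["top"],["scene"],["top","scene"]):
  for x0 in([51.3,27.2,1.95,-3.],[51.3,26.7,1.5,-3.]):
    x0=np.array(x0)
    for _ in range(3):
        r=minimize(f,x0,args=(cams,),method="Nelder-Mead",options=dict(initial_simplex=np.vstack([x0]+[x0+e*.6 for e in np.eye(4)]),maxiter=250)); x0=r.x
    print(cams,r.x,r.fun)
# wire line in scene0: darkest/edge ridge between tip and post, compare to projected centre line
a=cv2.imread("pics/scene0.png").astype(float).mean(2); b=cv2.imread("pics/top0.png").astype(float).mean(2)
for p in([513.2,272.7,.197],[513,269,.153]):
    L=np.array([[x,0,240] for x in(-30,-15,0,15,30)],float)
    for c,g in(("scene",a),("top",b)):
        o=[]
        for u in proj(c,place(L,p)):
            if c=="scene": x=int(round(u[0])); k=np.arange(int(u[1])-5,int(u[1])+7); v=g[k,x]; ref=u[1]
            else: y=int(round(u[1])); k=np.arange(int(u[0])-6,int(u[0])+8); v=g[y,k]; ref=u[0]
            o.append((np.round(ref,1),k[0],v.astype(int).tolist()))
        print(p,c); [print("  ",*q) for q in o]
E
```

```text
scene 136.0 50.666666666666664
top 148.66666666666666 72.0
['top'] [51.208 27.358  1.873 -2.996] 208.36879795396408
['top'] [51.236 27.365  1.849 -3.021] 208.39590792838862
['scene'] [51.454 27.176  2.141 -3.14 ] 188.36107536764706
['scene'] [51.467 27.146  2.194 -3.16 ] 188.97313112745098
['top', 'scene'] [51.393 27.41   1.885 -3.186] 405.0562007139812
['top', 'scene'] [51.367 27.387  1.878 -3.149] 404.7538816069905
[513.2, 272.7, 0.197] scene
   104.5 99 [134, 127, 115, 104, 95, 88, 93, 118, 132, 135, 135, 134]
   105.7 100 [136, 137, 136, 134, 120, 102, 97, 118, 132, 138, 135, 135]
   107.0 101 [137, 138, 138, 135, 126, 108, 97, 108, 126, 134, 138, 135]
   108.2 103 [136, 136, 134, 126, 111, 98, 110, 129, 136, 136, 137, 134]
   109.4 104 [137, 136, 135, 129, 119, 100, 97, 119, 133, 136, 139, 137]
[513.2, 272.7, 0.197] top
   193.1 187 [146, 146, 144, 136, 127, 119, 110, 92, 76, 72, 72, 73, 74, 73]
   192.1 186 [145, 144, 144, 141, 135, 129, 120, 98, 78, 73, 73, 73, 73, 74]
   191.2 185 [147, 147, 146, 143, 136, 130, 121, 99, 79, 72, 73, 73, 73, 72]
   190.2 184 [148, 147, 146, 142
[... 207 characters left out ...]
5, 134]
   106.2 101 [137, 136, 134, 120, 102, 97, 118, 132, 138, 135, 135, 133]
   107.6 102 [138, 138, 134, 124, 104, 96, 114, 130, 136, 135, 135, 136]
   108.9 103 [136, 136, 134, 126, 111, 98, 110, 129, 136, 136, 137, 134]
   110.3 105 [137, 135, 128, 115, 98, 103, 122, 133, 135, 137, 137, 136]
[513, 269, 0.153] top
   194.1 188 [146, 144, 136, 126, 115, 103, 85, 73, 72, 73, 75, 74, 74, 73]
   193.4 187 [144, 144, 141, 135, 129, 120, 98, 78, 73, 73, 73, 73, 74, 74]
   192.7 186 [147, 146, 143, 136, 130, 121, 99, 79, 72, 73, 73, 73, 72, 72]
   192.0 185 [147, 146, 142, 135, 127, 119, 98, 79, 73, 73, 72, 73, 73, 74]
   191.3 185 [145, 143, 135, 127, 117, 97, 77, 67, 61, 57, 53, 50, 46, 44]
```

Both views agree on the stand pose, about (513.3, 273.2) with yaw about 0.19. In the overlay the held brush outline fits well, while the older stand guess lies about 6 crop px off. I turn to the stand yaw and drop to the insertion height.

>>> play_rows(
  plan=[
    [0, 0, -0.039, 0, 0, 0, 0.02],
    [0, 0, 0, 0, 0, 0, 0.02],
  ],
)

```text
time_s: 11.85
eef_pos: [425.5, 255.4, 299.6]
ee_rot: [-0.0, -0.094, 0.996, -0.0]
contact_force: [-0.1, -0.8, -0.8]
width: 0.386
gripper_force: 25.0
```

```bash
python3 - <<'E'
from h import *
weigh(2)
delta(rackpt([513.3,273.2],.19,[-75,0,261.7]))
E
```

```text
F [-0.41 -0.17 -1.33] sd [0.09 0.06 0.21] T [ 0.027  0.005 -0.008] eff [-1.000e-02 -3.366e+01 -4.052e+01  0.000e+00  8.000e-02 -5.000e-02] width 33.7 gf 25.0
t 11.95 pos [425.4 255.5 299.6] yaw_y 0.1884 toolz [-0. -0. -1.]
tool delta mm [-14.6   0.8  37.9]
```

>>> play_rows(
  plan=[
    [0, 0, 0, 0, 0.001, 0.02, 0.02],
    [0, 0, 0, 0, 0, 0.018, 0.02],
    [0, 0, 0, -0.01, 0, 0, 0.02],
    [0, 0, 0, -0.005, 0, 0, 0.02],
    [0, 0, 0, 0, 0, 0, 0.02],
  ],
)

```text
time_s: 12.58
eef_pos: [440.7, 259.4, 262.4]
ee_rot: [0.0, -0.094, 0.996, 0.0]
contact_force: [-0.5, 0.5, -1.4]
width: 0.387
gripper_force: 25.0
```

```bash
python3 - <<'E'
from fit import *
weigh(2)
delta(rackpt([513.3,273.2],.19,[-75,0,261.7]))
a=env.capture("scene");b=env.capture("top")
s=env.read_state();p=[s["eef_pos"][0],s["eef_pos"][1],.19]; z=s["eef_pos"][2]-3.7
brush=[box(-10,10,-17,17,z-96,z+42),box(-14,14,-25,25,z-201,z-96)]
slot=[box(-10,-10,-8,8,z-26,z)]
st=[box(41,59,-9,9,0,262),box(-35,45,-4,4,236,244),box(-39,-31,-4,4,236,254)]
def ov(c,im,r0,r1,c0,c1,k):
    v=cv2.resize(cv2.convertScaleAbs(im,alpha=1.7)[r0:r1,c0:c1],None,fx=k,fy=k,interpolation=cv2.INTER_CUBIC)
    for pp,q,col in((brush,p,(0,255,0)),(st,[513.3,273.2,.19],(255,0,0))):
        m=cv2.resize(sil(c,pp,q,ss=8)[r0:r1,c0:c1],None,fx=k,fy=k)>.5
        cs,_=cv2.findContours(m.astype(np.uint8),0,cv2.CHAIN_APPROX_NONE); cv2.drawContours(v,cs,-1,col,1)
    return v
cv2.imwrite("pics/ov2.png",np.hstack([ov("scene",a,80,190,300,385,5)[:,:425],ov("top",b,170,280,170,245,5)]))
E
```

```text
F [-0.43  0.53 -1.64] sd [0.15 0.01 0.17] T [ 0.016 -0.006 -0.003] eff [ -0.07 -34.77 -41.04  -0.     0.05  -0.  ] width 34.0 gf 25.0
t 12.68 pos [440.3 259.4 262.4] yaw_y 0.189 toolz [ 0.001  0.    -1.   ]
tool delta mm [ 0.7 -0.2  0.7]
```

View pics/ov2.png

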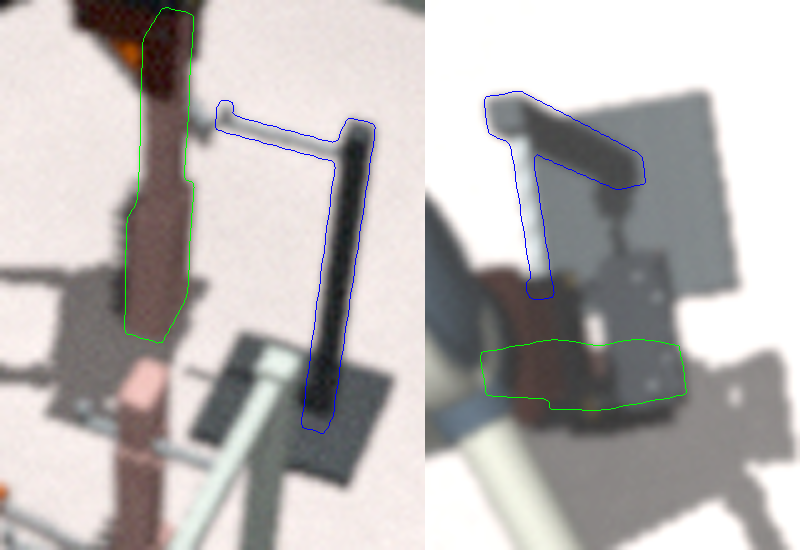

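In the overlay the stand outline matches the post and wire in both views, and the held brush matches to under 0.5 px. I insert in small steps and watch the force.

>>> play_rows(
  plan=[
    [0, 0, 0, -0.012, 0, 0, 0.02],
    [0, 0, 0, -0.012, 0, 0, 0.02],
    [0, 0, 0, -0.004, 0, 0, 0.02],
    [0, 0, 0, -0.004, 0, 0, 0.02],
    [0, 0, 0, -0.004, 0, 0, 0.02],
  ],
)

```text
time_s: 13.4
eef_pos: [475.6, 266.1, 261.6]
ee_rot: [-0.0, -0.094, 0.996, -0.0]
contact_force: [0.6, 0.8, -1.2]
width: 0.384
gripper_force: 25.0
```

>>> play_rows(
  plan=[
    [0, 0, 0, -0.005, 0, 0, 0.02],
    [0, 0, 0, -0.005, 0, 0, 0.02],
    [0, 0, 0, 0, 0, 0, 0.02],
  ],
)

```text
time_s: 13.78
eef_pos: [485.4, 268.0, 261.5]
ee_rot: [-0.0, -0.094, 0.996, -0.0]
contact_force: [-0.8, 0.4, -0.6]
width: 0.387
gripper_force: 25.0
```

```bash
python3 - <<'E'
from h import *
weigh(4)
delta(rackpt([513.3,273.2],.19,[0,0,261.7]))
E
```

```text
F [-0.2   0.34 -1.18] sd [0.29 0.32 0.39] T [ 0.05   0.025 -0.011] eff [-4.000e-02 -4.002e+01 -4.111e+01 -0.000e+00  6.000e-02 -0.000e+00] width 34.1 gf 25.0
t 13.97 pos [485.1 268.  261.7] yaw_y 0.1893 toolz [-0.  0. -1.]
tool delta mm [-28.7  -0.2  -0. ]
```

>>> play_rows(
  plan=[
    [0, 0, 0, -0.008, 0, 0, 0.02],
    [0, 0, 0, -0.008, 0, 0, 0.02],
    [0, 0, 0, -0.008, 0, 0, 0.02],
    [0, 0, 0, -0.005, 0, 0, 0.02],
    [0, 0, 0, 0, 0, 0, 0.02],
  ],
)

```text
time_s: 14.6
eef_pos: [514.0, 273.4, 261.3]
ee_rot: [-0.0, -0.094, 0.996, -0.0]
contact_force: [-1.0, 0.7, -1.3]
width: 0.386
gripper_force: 25.0
```

>>> play_rows(
  plan=[
    [0, 0, 0, 0, 0, 0.004, 0.02],
    [0, 0, 0, 0, 0, 0.004, 0.02],
    [0, 0, 0, 0, 0, 0.003, 0.02],
    [0, 0, 0, 0, 0, 0.001, 0.02],
    [0, 0, 0, 0, 0, 0, 0.02],
  ],
)

```text
time_s: 15.22
eef_pos: [513.6, 273.4, 249.6]
ee_rot: [-0.0, -0.094, 0.996, -0.0]
contact_force: [-0.6, -0.5, -1.9]
width: 0.386
gripper_force: 25.0
```

```bash
python3 - <<'E'
from h import *
weigh(4)
delta(rackpt([513.3,273.2],.19,[0,0,247.7]))
E
```

```text
F [ 0.29  0.11 -1.18] sd [0.63 0.27 0.36] T [ 0.051 -0.001  0.008] eff [  0.   -43.29 -41.11   0.     0.07   0.  ] width 34.1 gf 25.0
t 15.43 pos [513.7 273.4 249.8] yaw_y 0.1892 toolz [ 0.  0. -1.]
tool delta mm [ 0.4 -0.1  2.1]
```

Still carrying the full weight, so I lower in 1 mm steps until the hook takes it.

>>> play_rows(
  plan=[
    [0, 0, 0, 0, 0, 0.001, 0.02],
    [0, 0, 0, 0, 0, 0.001, 0.02],
    [0, 0, 0, 0, 0, 0, 0.02],
  ],
)

```text
time_s: 15.8
eef_pos: [513.7, 273.4, 247.7]
ee_rot: [0.0, -0.094, 0.996, 0.0]
contact_force: [-0.2, -0.2, -0.6]
width: 0.387
gripper_force: 25.0
```

```bash
python3 - <<'E'
from h import *
weigh(5)
delta(rackpt([513.3,273.2],.19,[0,0,247.7]))
E
```

```text
F [ 0.26 -0.1  -1.34] sd [0.53 0.43 0.17] T [ 0.032  0.019 -0.009] eff [  0.   -42.94 -40.8    0.     0.07  -0.  ] width 33.8 gf 25.0
t 16.05 pos [513.6 273.4 247.7] yaw_y 0.1892 toolz [ 0.  0. -1.]
tool delta mm [ 0.4 -0.1 -0. ]
```

>>> play_rows(
  plan=[
    [0, 0, 0, 0, 0, 0.001, 0.02],
    [0, 0, 0, 0, 0, 0, 0.02],
    [0, 0, 0, 0, 0, 0, 0.02],
  ],
)

```text
time_s: 16.42
eef_pos: [513.7, 273.4, 247.6]
ee_rot: [0.001, -0.094, 0.996, 0.0]
contact_force: [-1.9, -0.3, 6.0]
width: 0.386
gripper_force: 25.0
```

```bash
python3 - <<'E'
from h import *
weigh(4)
delta(rackpt([513.3,273.2],.19,[0,0,247.7]))
E
```

```text
F [-1.29 -0.21  5.56] sd [0.19 0.32 0.46] T [-0.131  0.27   0.014] eff [-2.000e-02 -3.917e+01 -3.777e+01  2.000e-02 -4.800e-01 -0.000e+00] width 34.0 gf 25.0
t 16.62 pos [513.7 273.4 247.6] yaw_y 0.1892 toolz [ 0.001  0.    -1.   ]
tool delta mm [ 0.4 -0.1 -0.1]
```

The hook now carries the brush, with contact at z 247.6. I ease off, open and rise.

>>> play_rows(
  plan=[
    [0, 0, 0, 0, 0, -0.0006, 0.02],
    [0, 0, 0, 0, 0, 0, 0.05],
    [0, 0, 0, 0, 0, 0, 0.06],
    [0, 0, 0, 0, 0, 0, 0.07],
    [0, 0, 0, 0, 0, 0, 0.07],
  ],
)

```text
time_s: 17.25
eef_pos: [513.6, 273.4, 247.0]
ee_rot: [-0.0, -0.094, 0.996, -0.0]
contact_force: [0.2, -0.6, 0.1]
width: 0.784
gripper_force: 0.0
```

>>> play_rows(
  plan=[
    [0, 0, 0, 0, 0, 0, 0.07],
    [0, 0, 0, 0, 0, -0.02, 0.07],
    [0, 0, 0, 0, 0, -0.03, 0.07],
    [0, 0, 0, 0, 0, -0.05, 0.07],
    [0, 0, 0, 0, 0, -0.02, 0.07],
  ],
)

```text
time_s: 17.88
eef_pos: [513.7, 273.4, 371.0]
ee_rot: [0.002, -0.094, 0.996, 0.001]
contact_force: [-0.3, 0.7, -0.5]
width: 0.798
gripper_force: 0.0
```

>>> play_rows(
  plan=[
    [0, 0, 0, 0.04, 0, 0, 0.07],
    [0, 0, 0, 0.06, 0, 0, 0.07],
    [0, 0, 0, 0.05, 0.03, 0, 0.07],
    [0, 0, 0, 0, 0.05, 0, 0.07],
    [0, 0, 0, 0, 0.05, 0, 0.07],
  ],
)

```text
time_s: 18.5
eef_pos: [340.8, 373.7, 368.4]
ee_rot: [0.001, -0.094, 0.996, 0.001]
contact_force: [0.5, -0.2, -0.5]
width: 0.796
gripper_force: 0.0
```

```bash
python3 - <<'E'
from fit import *
weigh(3);delta([500,270,350])
a=env.capture("scene");b=env.capture("top")
A=cv2.resize(a[80:290,250:390],None,fx=2.85,fy=2.85,interpolation=cv2.INTER_CUBIC)
B=cv2.resize(b[145:245,170:310],None,fx=2.85,fy=2.85,interpolation=cv2.INTER_CUBIC)
B2=cv2.resize(b[145:245,300:440],None,fx=2.85,fy=2.85,interpolation=cv2.INTER_CUBIC)
R_=np.vstack([B,B2]); R_=cv2.copyMakeBorder(R_,0,A.shape[0]-R_.shape[0],0,0,cv2.BORDER_CONSTANT)
cv2.imwrite("pics/fin.png",cv2.convertScaleAbs(np.hstack([A,R_]),alpha=1.6))
E
```

```text
F [-0.95  0.22 -0.67] sd [0.93 0.41 1.7 ] T [ 0.044  0.042 -0.002] eff [-4.000e-02 -3.766e+01 -4.109e+01 -2.400e-01  2.000e-01  2.300e-01] width 70.4 gf 0.0
t 18.65 pos [341.1 374.4 366.3] yaw_y 0.1926 toolz [-0.001 -0.001 -1.   ]
tool delta mm [-136.1 -132.9   16.2]
```

View pics/fin.png

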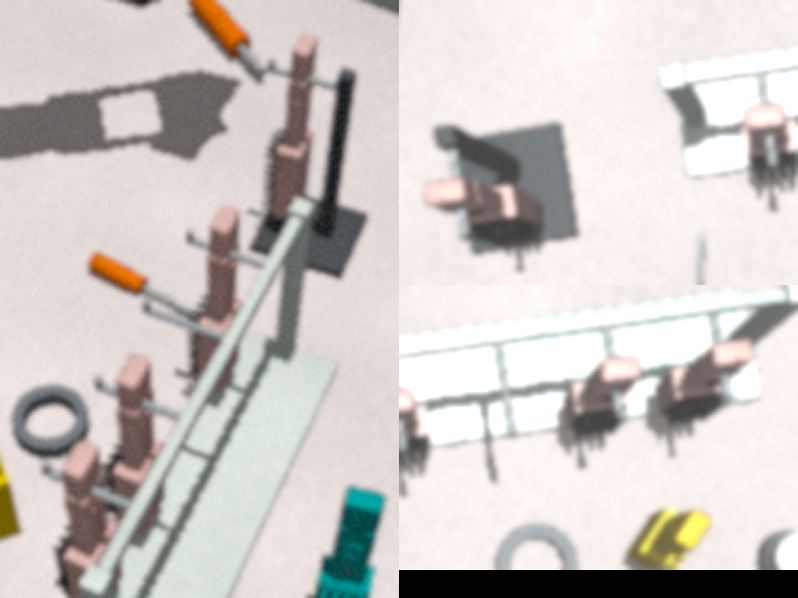

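The brush hangs on the stand hook at scene crop (300,90). The other three are on their hooks, the second rack hook at crop (150,310) is empty, and the bystanders have not moved. Let the arm settle, then hand in.

>>> play_rows(
  plan=[
    [0, 0, 0, 0, 0, 0, 0.07],
    [0, 0, 0, 0, 0, 0, 0.07],
    [0, 0, 0, 0, 0, 0, 0.07],
    [0, 0, 0, 0, 0, 0, 0.07],
    [0, 0, 0, 0, 0, 0, 0.07],
  ],
)

```text
time_s: 19.38
eef_pos: [341.9, 372.8, 367.2]
ee_rot: [-0.0, -0.094, 0.996, 0.0]
contact_force: [-0.6, 0.6, -0.4]
width: 0.797
gripper_force: 0.0
```

```bash
python3 -c "
from rig import env
print(env.close_job())"
```

```text
the job is handed in; nothing more can be done
None
```

The brush without its core (about 1.3 N, against 3.6 N for the cored one I weighed first) came from the rack hook at y +47.5 and now hangs on the rework hook; the other three are on their original hooks, and I handed the job in at about 19.4 s.

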